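# Clamp a cabochon setting in the gluing press

## Robot

A 6-joint arm with a two-finger parallel gripper is mounted at the origin on a cart in front of the work surface, level with it; the furniture and walls round the work are solid. World frame = base frame: x ahead of the robot, y to its left, z up, the work surface at z = 0. Lengths are in mm, angles in rad, forces in N, time in s.
With the tool pointing down it reaches from about 350 to 925 mm from the base axis. Payload 6.4 kg.
Tool frame: the origin (TCP) lies on the centre line of the jaws, within the pads' length; the fingertips stand 14 mm ahead of it and the grasp point (between the pads) lies 5 mm behind it; x points along the fingers, y is the direction in which the jaws open and shut, and the axes are right-handed (so a half turn about x gives the same grasp; the last joint's range is limited). The gripper opens to 85 mm and grips with 20 to 120 N. Pads are 22 mm wide; open, the fingers measure 114 mm over their backs; the gripper's body (76 mm by 85 mm) begins 54 mm behind the grasp point. The pads swing forward as they close: fully open they stand 13 mm farther back than shut.
Start: joints at [1.129, 0.245, 1.558, -0, 1.339, -0.174], TCP at [171.994, 626.843, 245.29] pointing down, gripper open.
Joint ranges: [-3.13, 3.13], [-1.02, 2.26], [0.13, 2.54], [-0.95, 4.09], [0.21, 2.88], [-2.74, 2.74]. Speed limits (rad/s): [2.57, 2.57, 3.14, 3.14, 3.14, 3.14].

## Interface

Orientations are given as a unit quaternion [x, y, z, w].
In Python, from cell import robot gives the robot as it stands. The module is installed in compiled form; this text tells all that it offers.
- The arm moves only by the shell command python3 -m pendant 'ROWS' [OPENING] [FORCE]. ROWS is JSON, a list of rows, each a list of 4 numbers: the shift along the tool's x, y, z in mm, then the turn about the tool's x in degrees. A call has 1 to 5 rows; each row is the pose to reach, as a shift and turn from the pose commanded when the call began, along the tool's axes at that moment; what a row does not reach only later rows make up. A row lasts 1/12 s, in which the tool goes at most 41.7 mm and 7.16 degrees, less where a joint would pass 70% of its speed; a pose out of reach is approached as far as the arm can. A call with a gripper value outside its range is refused whole. OPENING is the opening, from 0 (shut) to 1 (fully open), set as the call begins (- or left out, the last holds). The fingers move at their own pace and stop on an object; FORCE is the grip in N (left out, the last holds). Time passes only in rows, so rows that repeat a pose let the fingers close. It gives the time, the measured TCP pose, the force and the opening at its end, in the units of the state.
- robot.sense(): the state, without advancing time (a new reading comes with each control period).
- robot.capture(name): name is "scene" or "top" or "wrist"; returns a dict with "image" (384x512x3 uint8, red, green, blue), "fx", "fy", "cx", "cy" (pixels), "k1" (the pictures are not rectified: a ray, as slopes to the right and down, at radius r is drawn at 1 + k1 r^2 times it, then the intrinsics apply), "rvec" (rotation vector, rad) and "tvec" (3), from world to camera coordinates, as OpenCV has them. Camera axes: x right, y down, z forward; pixel columns grow to the right and rows downward; lengths in mm; the calibration is good to about 2 mm. A picture is of the moment at which its call begins. There is no depth.
- robot.hand_in(): hands the job in, once; it reports no verdict.
The state is a dict: "t": time; "joint_pos": joint angles; "joint_velocities": joint speeds; "tau": joint torques, N m; "eef_pos": TCP position; "tcp_rot": TCP orientation; "wrist_force": force on the tool from outside, world axes, zero at the start; "torque": the same for the moment, N m; "gripper_width": finger opening in mm.
Only numpy, scipy, OpenCV 4.12 (cv2) and the standard library are available. Lean on these libraries where they do the work, as an engineer would, in place of code of your own. Each camera call takes 0.05 s, during which the arm holds its last target.

## Task

Set up the small grey gluing press, touching things only with the fingertips and neither gripping nor lifting anything. Push the aluminium carrier, with the cabochon in its nest, gently along between the guide rails until it is fully home against the end stop under the raised pad; then push the press lever across to the right (seen from the open front of the press), past its first detent (where the pad only hovers over the stone), right to its second stop, so that the pad stays clamped on the stone. Take the hand away, and leave the cabochon in its nest and the other things round the press alone.

Things in the scene. Friction and masses are not known exactly. Their poses are not given: they have to be found in the camera images.
- press: gluing press, fixed to the table: grey cast C-frame. Origin on the table; +x points from its open front to the rear column, +y to the left seen from the front, +z up. Base plate x -150 to +90, y -60 to +60, top at z 12 (the carrier slides on it). Head x -36 to +86, y -26 to +26, z 64 to 106, on a column at its rear, with an open throat below; the lever stands on top of the head
- end_stop (a point): middle of the end stop's face, press coordinates (12, 0, 17), axes as the press: the carrier's far end meets it. Two guide rails lead there: inner faces at press y -28 and +28, 10 high, from x -110 (flared mouth from -128) to +15
- seat (a point): fixed point of the press, press coordinates (-43, 0, 12): where the carrier's origin lies when the carrier is fully home; axes as the press
- lever_pivot (a point): fixed point of the press, press coordinates (35, 0, 122), axes as the press: the lever's hinge axis runs through it along the press's x. A flat indexing quadrant stands behind the lever at press x 48 to 52 and reaches 55 from the hinge axis (up to z 177); in the lever's plane and nearer to the front nothing but the lever rises above z 137
- press_lever (a joint): press lever angle, rad. 0 = parked, leaning 0.55 to the left (press +y) of upright, pad up; about 0.55 = first detent, upright, pad hovering 6 mm over the stone; 1.1 = second stop, leaning 0.55 to the right, pad on the stone. Swings in the press's y-z plane. A detent resists with about 7 N at the grip (more if pushed fast) before the first detent and 7 N again after it; let go short of about 0.85 it falls back, beyond 0.9 it snaps to the second stop and stays
- lever_grip (a point): middle of the lever's black barrel grip, 76 from the hinge axis; the grip is 40 long along the lever and 21 across, its end 96 from the hinge axis. Moves with the lever. Parked it lies at press coordinates (35, 40, 187)
- carrier: loose aluminium carrier, 110 long (x) x 52 wide (y), plate 6 thick, 0.18 to 0.35 kg, lying flat between the guide rails of the press, 35 to 65 short of home at the start. Origin under the middle of the plate; +x points into the press, to the end stop; it needs 2 to 5 N to slide
- tab (a point): middle of the near (-x) face of the carrier's upright finger tab: tab 36 wide (y), 8 thick (x), from 6 to 28 above the carrier's underside; this point is at carrier coordinates (-55, 0, 18)
- nest (a point): floor of the low wooden frame on the carrier that holds the cabochon, at carrier coordinates (33, 0, 6); pocket 28 x 36, its frame 3.5 high
- cabochon_0: oval teal cabochon in its gold setting, 24 x 32 x 9, loose in the carrier's nest; origin under its middle
- press_pad: round black rubber pad, 19 across, on a sprung stem under the head, at press x -10, y 0; origin at the middle of its underside, 16 above the stone's top while the lever is parked. The lever drives it down 20; it then presses on the stone with about 4 N
- glue_bottle: bystander: small white and blue glue bottle with an orange nozzle, lying down, 76 x 81 x 23; origin under its middle
- tin_small_0: bystander: small open grey tin of beads, 30 across, 11 high; origin under its middle
- cabochon_1: bystander: a second, spare cabochon like the one in the carrier (24 x 32 x 9), lying on the table; origin under its middle
- tweezers: bystander: steel tweezers lying flat, 110 x 54 x 8; origin under their middle
- card_core: bystander: short pale cardboard tube lying on its side, 29 x 56 x 29; origin under its middle
- tri_tray_0: bystander: white triangular sorting tray, 54 x 62 x 9; origin under its middle

How it is judged (in metres and radians):
On the way, in this order (a step that is already met when the one before it is completed fails the run):
1. the carrier is home against the end stop, cabochon in its nest, while the lever is still parked (x of carrier in the frame of seat between -0.004 and 0.004 m and horizontal distance between carrier and seat below 0.006 m and distance between cabochon_0 and nest below 0.005 m and value of joint press_lever below 0.2 rad), for 0.2 s.
2. the lever stands at its second stop, the carrier still home (x of carrier in the frame of seat between -0.004 and 0.004 m and horizontal distance between carrier and seat below 0.006 m and distance between cabochon_0 and nest below 0.005 m and value of joint press_lever above 1.03 rad), for 0.2 s.
At the end, for the whole second after the job is handed in: The carrier lies flat and at rest within 4 mm of fully home, the cabochon within 5 mm of its place in the nest, the lever is within 0.07 rad of its second stop (1.1 rad), and the pad presses on the cabochon with more than 1.5 N (all of step 2 and contact force between press_pad and cabochon_0 above 1.5 N and linear speed of carrier below 0.01 m/s and height (world z) of carrier below 0.015 m); the robot touches nothing.
It fails at once if the carrier is lifted or tipped (more than 8 mm up or 0.15 rad) (height (world z) of carrier above 0.02 m or angle between carrier's own z axis and vertical above 0.15 rad).
It fails at once if the cabochon is lifted or leaves its nest (height (world z) of cabochon_0 above 0.026 m or distance between cabochon_0 and nest above 0.012 m).
It fails at once if the carrier is gripped or shoved hard (over 40 N from the fingers) (contact force between the fingers and carrier above 40 N).
It fails at once if the lever is moved to its first detent or beyond before the carrier is home (value of joint press_lever above 0.3 rad and x of carrier in the frame of seat below -0.008 m).
It fails at once if one of the other things round the press is moved more than 25 mm (distance of any of glue_bottle, tin_small_0, cabochon_1, tweezers, card_core, tri_tray_0 from where it was at the start of the episode above 0.025 m).
It also fails if it takes over 46 s, if anything falls off the work surface, if the arm or the gripper's body presses on something with over 40 N, if the wrist force passes 120 N, or if a joint passes its speed limit or range.

## Working session

There is one attempt and no reset: what is moved stays moved. The work goes in short steps, Python scripts to look and compute and a shell command to move; the robot and the scene stay as the last step left them, time stands still between calls to the robot, and variables do not carry over. Pictures are saved under pics/ and viewed, and the job is handed in when it is done.

```bash
mkdir -p pics; python3 - <<'E'
from cell import robot
import cv2
s=robot.sense(); print({k:(v if not hasattr(v,'round') else v) for k,v in s.items()})
for n in ["scene","top","wrist"]:
    c=robot.capture(n); cv2.imwrite(f"pics/{n}0.png",c["image"][:,:,::-1]); print(n,[c[k] for k in("fx","fy","cx","cy","k1","rvec","tvec")])
E
```

```text
{'t': 0.0, 'joint_pos': array([ 1.12890044e+00,  2.45789769e-01,  1.55899659e+00, -2.67356017e-05,
        1.33867322e+00, -1.74120319e-01]), 'joint_velocities': array([-0.00112297, -0.00023735,  0.00055273,  0.00131564,  0.00020461,
        0.00126501]), 'tau': array([ 2.40662775e-03, -4.29513824e+01, -3.26129758e+01, -7.63302296e-05,
        5.36305466e-03, -2.72392737e-05]), 'eef_pos': array([171.7700892 , 626.35689035, 244.20519338]), 'tcp_rot': array([ 0.09375638,  0.70096979, -0.09501994,  0.70058711]), 'wrist_force': array([0.44257636, 0.67922609, 0.23474803]), 'torque': array([0.02640786, 0.00346899, 0.02991751]), 'gripper_width': 85.57930109217625}
scene [465.26280350127155, 465.26280350127155, 265.14737834082405, 185.54670462222845, -0.11915526880030256, array([ 2.13600474, -0.54775519,  0.2523146 ]), array([-521.09648291,  278.4694923 ,  837.82882243])]
top [491.5350546211825, 491.5350546211825, 260.06816300829513, 185.67119583910147, 0.02301984993630285, array([ 2.13704468, -2.0906979 ,  0.20965108]), array([ -12.52919816,  636.50916797, 1003.48679584])]
wrist [294.8428281297741, 294.8428281297741, 252.7889657219766, 189.1702357203133, -0.0741572510787438, array([-2.27921449, -1.73866845, -0.28650026]), array([-648.2582616 ,  -41.85724398,  379.78971335])]
```

View pics/scene0.png

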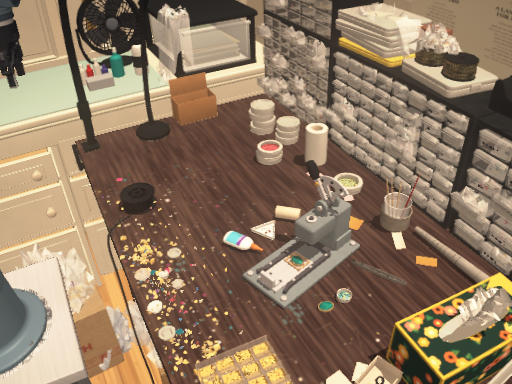

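View pics/top0.png

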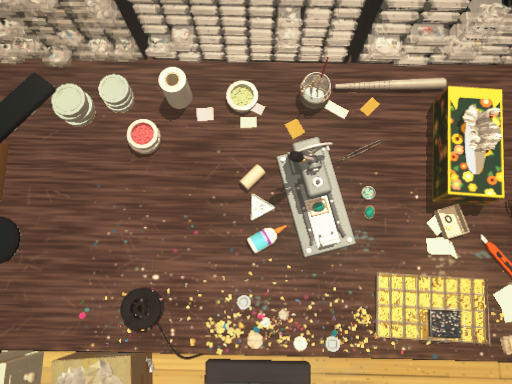

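View pics/wrist0.png

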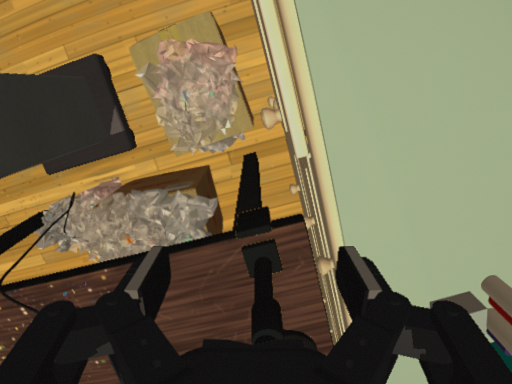

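The scene and top views show the press at about (315,195) in top and (305,250) in scene, with the lever leaning to its left. The wrist camera doesn't see it yet. I'll enlarge both views.

```bash
python3 - <<'E'
import cv2
a=cv2.imread("pics/top0.png")[125:265,235:395]; cv2.imwrite("pics/topz.png",cv2.resize(a,None,fx=4,fy=4,interpolation=cv2.INTER_CUBIC))
a=cv2.imread("pics/scene0.png")[150:310,220:370]; cv2.imwrite("pics/scenez.png",cv2.resize(a,None,fx=3.7,fy=3.7,interpolation=cv2.INTER_CUBIC))
E
cat > h.py <<'E'
import numpy as np, cv2
from cell import robot
def ray(c,u,v):
    K=np.array([[c["fx"],0,c["cx"]],[0,c["fy"],c["cy"]],[0,0,1]]);
    p=cv2.undistortPoints(np.array([[[u,v]]],float),K,np.array([c["k1"],0,0,0]))[0,0]
    R,_=cv2.Rodrigues(np.array(c["rvec"])); t=np.array(c["tvec"])
    d=R.T@np.array([p[0],p[1],1]); return -R.T@t,d/np.linalg.norm(d)
def plane(c,u,v,z):
    o,d=ray(c,u,v); return o+d*(z-o[2])/d[2]
def tri(a,b):
    (o1,d1),(o2,d2)=a,b
    A=np.stack([d1,-d2],1); s=np.linalg.lstsq(A,o2-o1,rcond=None)[0]
    p,q=o1+s[0]*d1,o2+s[1]*d2; return (p+q)/2,np.linalg.norm(p-q)
def proj(c,P):
    K=np.array([[c["fx"],0,c["cx"]],[0,c["fy"],c["cy"]],[0,0,1]])
    return cv2.projectPoints(np.array(P,float).reshape(-1,1,3),np.array(c["rvec"]),np.array(c["tvec"]),K,np.array([c["k1"],0,0,0,0]))[0][:,0]
E
```

```text
(no output)
```

View pics/topz.png

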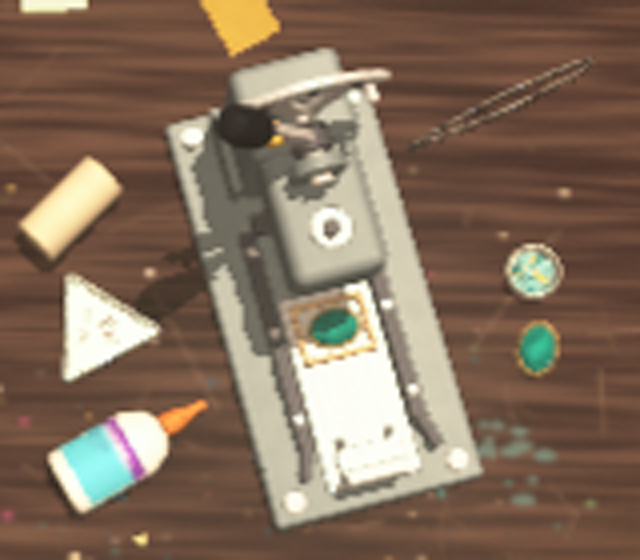

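View pics/scenez.png

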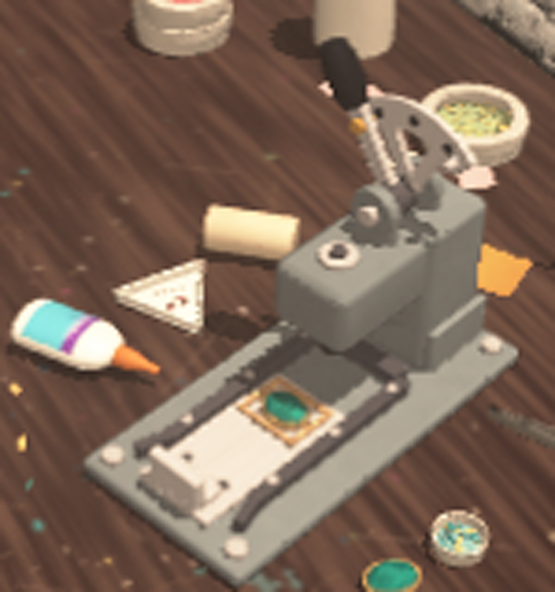

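Top view zoom shows plate corners at zoom px (278,525), (482,470) and (168,125), the tab at (380,460), the stone at (333,326) and the grip at (245,125). The scene zoom shows the plate corners at (87,465), (240,580) and (517,350).

```bash
python3 - <<'E'
from h import *
T=robot.capture("top");S=robot.capture("scene")
zt=lambda u,v:(235+u/4,125+v/4); zs=lambda u,v:(220+u/3.7,150+v/3.7)
FLt,FRt,BLt=[plane(T,*zt(*p),12) for p in((278,521),(481,467),(167,127))]
FLs,FRs,BRs=[plane(S,*zs(*p),12) for p in((88,465),(242,572),(516,349))]
for n,p in zip("FLt FRt BLt FLs FRs BRs".split(),(FLt,FRt,BLt,FLs,FRs,BRs)): print(n,p.round(1))
print(np.linalg.norm(FLt-FRt),np.linalg.norm(FLt-BLt),np.linalg.norm(FLs-FRs),np.linalg.norm(FRs-BRs))
model={'FL':(-150,60),'FR':(-150,-60),'BL':(90,60),'BR':(90,-60)}
obs=[('FL',FLt),('FR',FRt),('BL',BLt),('FL',FLs),('FR',FRs),('BR',BRs)]
M=np.array([complex(*model[n]) for n,_ in obs]);O=np.array([complex(p[0],p[1]) for _,p in obs])
m0,o0=M.mean(),O.mean(); r=np.sum((O-o0)*np.conj(M-m0)); r/=abs(r); t=o0-r*m0
print("yaw",np.angle(r),"origin",t); print("res",np.round(O-(r*M+t),1))
for n,t2,s2 in (("grip",(246,126),(343,73)),("stone",(334,325),(286,406)),("tabtopmid",(380,452),(180,472))):
    print(n,[np.round(x,1) for x in tri(ray(T,*zt(*t2)),ray(S,*zs(*s2)))])
W=lambda x,y,z:[(r*complex(x,y)+t).real,(r*complex(x,y)+t).imag,z]
for n,P in (("seat",W(-43,0,12)),("grip",W(35,40,187)),("pivot",W(35,0,122))): print(n,np.round(P,1),proj(T,P).round(1),proj(S,P).round(1))
for n,t2,z in(("stone",(334,325),27),("tabL",(340,460),40),("tabR",(415,438),40)):
    p=plane(T,*zt(*t2),z); q=(complex(p[0],p[1])-t)*np.conj(r); print(n,p.round(1),"press",q)
np.save("press.npy",[t.real,t.imag,np.angle(r)])
E
```

```text
FLt [ 492.2 -100.1   12. ]
FRt [ 524.5 -212.9   12. ]
BLt [716.2 -35.3  12. ]
FLs [ 485.4 -106.8   12. ]
FRs [ 521.2 -212.3   12. ]
BRs [ 744.2 -147.6   12. ]
117.30192533558163 233.26172032885535 111.39271595261529 232.1610704484688
yaw 0.28730478978660096 origin (647.7608340795063-115.99397089351237j)
res [ 5.3+0.8j  3.6+3.2j -0.8-2.3j -1.6-5.8j  0.3+3.8j -6.8+0.4j]
grip [array([669.3, -68. , 185.6]), np.float64(4.0)]
stone [array([ 599.4, -129.5,   21.7]), np.float64(3.6)]
tabtopmid [array([ 524.4, -152.3,   30.5]), np.float64(11.4)]
seat [ 606.5 -128.2   12. ] [[317.1 204.5]] [[300.6 261.3]]
grip [670.  -67.7 187. ] [[296.  156.9]] [[313.9 168.7]]
pivot [ 681.3 -106.1  122. ] [[312.3 160.1]] [[327.6 202.9]]
stone [ 600.3 -129.6   27. ] press (-49.42435289363915+0.39096317815223536j)
tabL [ 524.  -131.2   40. ] press (-122.99138345430396+20.461284274726804j)
tabR [ 536.9 -172.    40. ] press (-122.21039241558826-22.303531630557885j)
```

The fit gives press yaw about 0.287 and the grip at z 186 (expected 187). It puts the stone at press x −49, so the carrier is about 39 short of home, which matches the stated range. Before moving, I'll check the tall stands near the hand and the tool yaw.

```bash
python3 - <<'E'
from h import *
from scipy.spatial.transform import Rotation as Ro
T=robot.capture("top");S=robot.capture("scene");Wc=robot.capture("wrist")
for n,u,v in(("poleL",92,152),("fanfoot",153,130),("puck",137,200)): print(n,plane(S,u,v,0).round())
for n,u,v in(("w",262,250),("w2",250,200)): print(n,plane(Wc,u,v,0).round())
for n,u,v in(("black L",5,240),("black TL",20,105)): print(n,plane(T,u,v,0).round())
for z in(0,245,300):print("tcp px",proj(S,[172,627,z]),proj(T,[172,627,z]))
s=robot.sense();print(Ro.from_quat(s["tcp_rot"]).as_matrix().round(3))
E
```

```text
poleL [310. 570.   0.]
fanfoot [511. 605.   0.]
puck [366. 268.   0.]
w [307. 602.   0.]
w2 [228. 606.   0.]
black L [513. 571.   0.]
black TL [833. 575.   0.]
tcp px [[ 43.34785058 155.85908308]] [[-43.81262968 403.03674171]]
tcp px [[18.83988519 79.74534612]] [[-137.94095026  439.58056276]]
tcp px [[12.99485735 60.65448358]] [[-167.80866777  451.20934283]]
[[-0.     0.265  0.964]
 [-0.     0.964 -0.265]
 [-1.    -0.    -0.   ]]
```

```bash
python3 -m pendant '[[0,-38,10,0],[0,-77,21,0],[0,-115,32,0],[0,-154,42,0],[0,-193,53,0]]' 0 20; python3 -m pendant '[[0,-30,20,-6],[0,-60,41,-12],[0,-90,62,-18],[0,-120,83,-24],[0,-150,104,-31.8]]'; python3 -c "
from h import *;from scipy.spatial.transform import Rotation as Ro
s=robot.sense();print(s['eef_pos'],s['joint_pos'].round(2),s['gripper_width']);print(Ro.from_quat(s['tcp_rot']).as_matrix().round(3))"
```

```text
t: 0.82
eef_pos: [171.6, 425.0, 245.0]
tcp_rot: [0.094, 0.701, -0.094, 0.701]
wrist_force: [1.5, -1.8, 0.8]
gripper_width: 25.7
t: 1.23
eef_pos: [229.6, 263.3, 245.6]
tcp_rot: [-0.082, 0.702, 0.083, 0.703]
wrist_force: [0.4, -0.5, 0.6]
gripper_width: -0.3
[229.61978201 263.26353645 245.60965359] [ 0.53 -0.56  2.27 -0.    1.43 -1.28] -0.3110917611312633
[[ 0.001 -0.232  0.973]
 [ 0.     0.973  0.232]
 [-1.     0.     0.001]]
```

```bash
python3 -m pendant '[[0,-23,24,0],[0,-46,48,0],[0,-70,72,0],[0,-94,97,0],[0,-117,121,0]]'; python3 -m pendant '[[0,-39,-2,0],[0,-78,-4,0],[0,-117,-6,0],[0,-156,-8,0],[0,-195,-10,0]]';python3 -c "
from h import *;from scipy.spatial.transform import Rotation as Ro
s=robot.sense();print(s['eef_pos'],s['joint_pos'].round(2),s['gripper_width']);print(Ro.from_quat(s['tcp_rot']).as_matrix().round(3))"
```

```text
t: 1.65
eef_pos: [375.3, 176.8, 245.9]
tcp_rot: [-0.08, 0.702, 0.08, 0.703]
wrist_force: [0.1, 0.8, 0.4]
gripper_width: -0.3
t: 2.07
eef_pos: [408.3, -16.0, 245.9]
tcp_rot: [-0.081, 0.702, 0.08, 0.703]
wrist_force: [0.4, 0.2, 0.1]
gripper_width: 0.1
[408.3273539  -15.95545243 245.86058502] [-0.32 -0.37  2.14  0.    1.37 -2.12] 0.06643233997144662
[[ 0.001 -0.226  0.974]
 [-0.     0.974  0.226]
 [-1.    -0.001  0.001]]
```

```bash
python3 -m pendant '[[0,-40,8,-1],[0,-80,16,-2],[0,-120,24,-3],[0,-162,31,-3.4],[0,-162,31,-3.4]]';python3 -c "
from h import *;from scipy.spatial.transform import Rotation as Ro
s=robot.sense();print(s['eef_pos'],s['joint_pos'].round(2),s['gripper_width']);print(Ro.from_quat(s['tcp_rot']).as_matrix().round(3))
for n in ('wrist','top'): cv2.imwrite(f'pics/{n}1.png',robot.capture(n)['image'][:,:,::-1])"
```

```text
t: 2.48
eef_pos: [476.8, -170.5, 245.6]
tcp_rot: [-0.1, 0.7, 0.099, 0.7]
wrist_force: [0.1, 0.5, 0.0]
gripper_width: -0.2
[ 476.76417732 -170.45625929  245.5618644 ] [-0.57 -0.1   1.92 -0.    1.32 -2.42] -0.20091487807631633
[[ 0.001 -0.279  0.96 ]
 [-0.002  0.96   0.279]
 [-1.    -0.002  0.   ]]
```

View pics/wrist1.png

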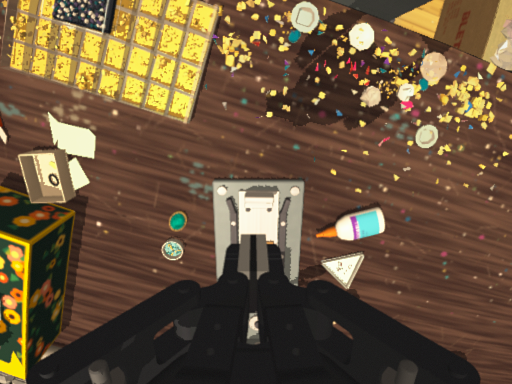

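The wrist view shows the press front edge at rows 182–185 (columns 214–304), the tab top at about (258,196), and the shut fingers in front of it. I'll zoom in to refine.

```bash
python3 -c "
import cv2
a=cv2.imread('pics/wrist1.png')[165:305,180:340]; cv2.imwrite('pics/w1z.png',cv2.resize(a,None,fx=4,fy=4,interpolation=cv2.INTER_CUBIC))"
```

```text
(no output)
```

View pics/w1z.png

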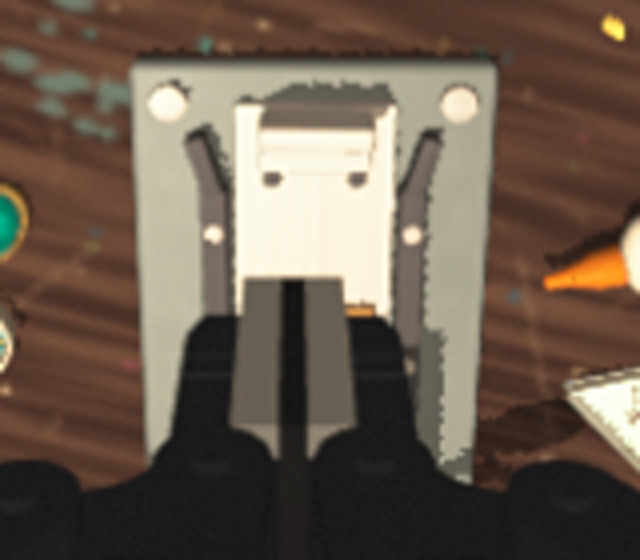

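```bash
python3 - <<'E'
from h import *
W=robot.capture("wrist"); z4=lambda u,v:(180+u/4,165+v/4)
T=robot.capture("top")
L=lambda p,h:plane(W,*z4(*p),h)
FR,FL=L((132,64),12),L((496,64),12); d=FL-FR
print("corners",FR.round(1),FL.round(1),np.linalg.norm(d),"yaw",np.arctan2(-d[0],d[1]))
px,py,yaw=np.load("press.npy")
def P(w): 
    q=complex(w[0]-px,w[1]-py)*np.exp(-1j*yaw); return np.round([q.real,q.imag],1)
print("in press",P(FR),P(FL))
for n,p,h in(("nfTopR",(260,130),40),("nfTopL",(378,130),40),("nfBotR",(260,108),18),("nfBotL",(378,108),18),("plateR",(236,102),18),("plateL",(394,102),18)): print(n,L(p,h).round(1),P(L(p,h)))
print("tcp",P(robot.sense()["eef_pos"]))
# tab top right corner, two views (top view zoom coords 4x)
zt=lambda u,v:(235+u/4,125+v/4)
for n,a,b in(("tab near top L",(378,130),(343,464)),("R",(260,130),(416,444))):
    print(n,tri(ray(W,*z4(*a)),ray(T,*zt(*b))))
E
```

```text
corners [ 517.3 -207.7   12. ] [484.4 -95.4  12. ] 116.9613144168992 yaw 0.28520266709651354
in press [-151.1  -50.9] [-150.9   66. ]
nfTopR [ 517.2 -164.2   40. ] [-138.8   -9.3]
nfTopL [ 507.2 -130.1   40. ] [-138.8   26.3]
nfBotR [ 518.  -164.6   18. ] [-138.2   -9.8]
nfBotL [ 507.4 -128.4   18. ] [-138.1   27.9]
plateR [ 518.3 -172.5   18. ] [-140.2  -17.4]
plateL [ 504.1 -124.1   18. ] [-140.1   33. ]
tcp [-179.4    2.8]
tab near top L (array([ 518.38426523, -130.78298672,   22.60057423]), np.float64(13.005040470450092))
R (array([ 529.72625665, -168.88217954,   22.49965347]), np.float64(16.838114673518835))
```

The two table cameras put the carrier mid-plane at press y≈0 and the wrist camera puts it at about +7. The hand at +3 lies well inside the 36 mm tab either way. All views put the near face at press x≈−138. Next I'll descend in front of it.

```bash
python3 -m pendant '[[38,0,0,0],[76,0,0,0],[114,0,0,0],[152,0,0,0],[190,0,0,0]]';python3 -m pendant '[[10,0,0,0],[22,0,0,0],[22,0,0,0]]'; python3 -c "
from h import *
s=robot.sense();print(s['eef_pos'],s['wrist_force'])
for n in ('wrist','top','scene'): cv2.imwrite(f'pics/{n}2.png',robot.capture(n)['image'][:,:,::-1])
a=cv2.imread('pics/wrist2.png');cv2.imwrite('pics/a.png',cv2.resize(a[150:384,130:390],None,fx=2,fy=2))
b=cv2.imread('pics/scene2.png')[150:310,220:370]
cv2.imwrite('pics/b.png',cv2.resize(b,None,fx=3.7,fy=3.7))"
```

```text
t: 3.1
eef_pos: [475.0, -163.2, 54.7]
tcp_rot: [-0.103, 0.699, 0.102, 0.7]
wrist_force: [0.7, -0.3, 0.7]
gripper_width: 0.2
t: 3.35
eef_pos: [474.7, -163.8, 32.9]
tcp_rot: [-0.101, 0.7, 0.102, 0.699]
wrist_force: [0.1, 0.3, 0.1]
gripper_width: 0.4
[ 474.7137855  -163.79330974   32.85178553] [0.11932436 0.29329223 0.11061514]
```

View pics/a.png

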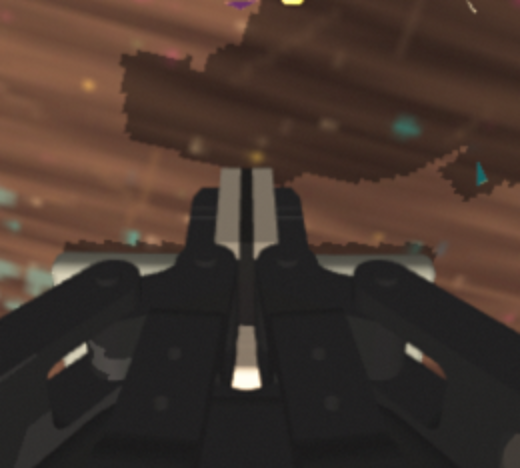

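View pics/b.png

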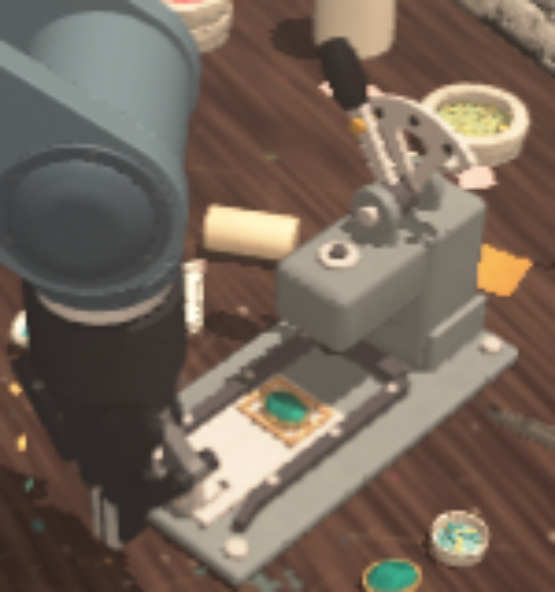

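The hand is down in front of the press and centred: press edges at columns 55 and 433 in the wrist crop, fingers at 247. The scene view shows nothing disturbed. Now I'll approach slowly.

```bash
python3 -m pendant '[[0,0,8,0],[0,0,16,0],[0,0,22,0],[0,0,25,0],[0,0,27,0]]';python3 -m pendant '[[0,0,1.5,0],[0,0,3,0],[0,0,4.5,0],[0,0,6,0],[0,0,6,0]]'; python3 -c "
from h import *
s=robot.sense();print(s['eef_pos'],s['wrist_force'])
b=robot.capture('top')['image'][125:265,235:395,::-1]
cv2.imwrite('pics/c.png',cv2.resize(b,None,fx=4,fy=4))
b=robot.capture('scene')['image'][150:310,220:370,::-1]
cv2.imwrite('pics/d.png',cv2.resize(b,None,fx=3.7,fy=3.7))"
```

```text
t: 3.92
eef_pos: [502.0, -157.0, 33.9]
tcp_rot: [-0.102, 0.7, 0.101, 0.7]
wrist_force: [-0.4, -0.4, -0.7]
gripper_width: -0.2
t: 4.33
eef_pos: [506.9, -155.4, 33.4]
tcp_rot: [-0.101, 0.7, 0.101, 0.7]
wrist_force: [-0.8, 0.2, 0.7]
gripper_width: -0.1
[ 506.9005284  -155.41222146   33.40672278] [-0.81301409  0.15739474  0.66499304]
```

View pics/d.png

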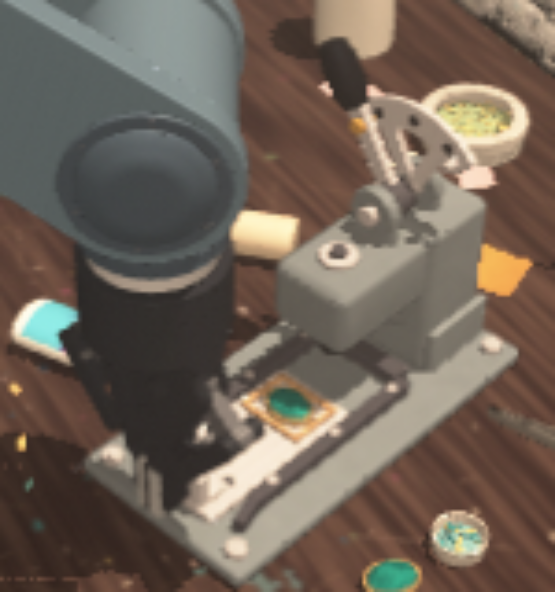

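View pics/c.png

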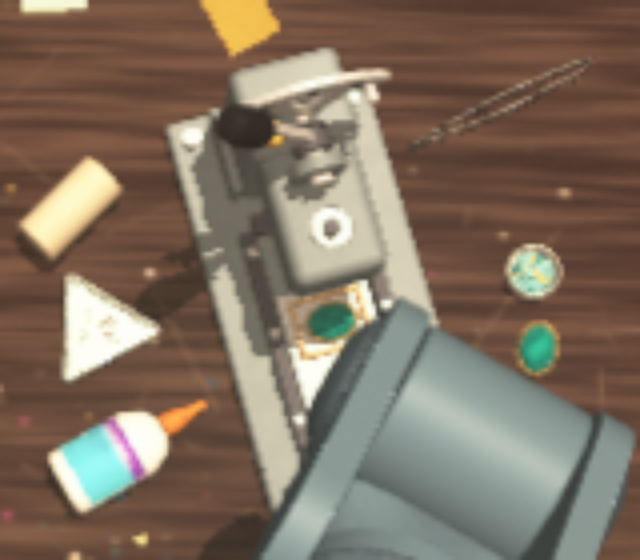

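Contact has been made: the stone shifted from (286,406) to (290,402) in the scene crop. About 37 mm remain. I'll push slowly.

```bash
for i in 1; do python3 -m pendant '[[0,0,1.5,0],[0,0,3,0],[0,0,4.5,0],[0,0,6,0],[0,0,7.5,0]]';python3 -m pendant '[[0,0,1.5,0],[0,0,3,0],[0,0,4.5,0],[0,0,6,0],[0,0,7.5,0]]';python3 -m pendant '[[0,0,1.5,0],[0,0,3,0],[0,0,4.5,0],[0,0,6,0],[0,0,7.5,0]]'; done; python3 -c "
from h import *
b=robot.capture('scene')['image'][150:310,220:370,::-1]
cv2.imwrite('pics/e.png',cv2.resize(b,None,fx=3.7,fy=3.7))"
```

```text
t: 4.85
eef_pos: [514.2, -153.2, 33.4]
tcp_rot: [-0.101, 0.7, 0.101, 0.7]
wrist_force: [-0.5, 0.0, 0.1]
gripper_width: 0.4
t: 5.27
eef_pos: [521.4, -151.0, 33.4]
tcp_rot: [-0.101, 0.7, 0.101, 0.7]
wrist_force: [-0.5, -0.3, -0.8]
gripper_width: -0.0
t: 5.68
eef_pos: [528.6, -149.0, 33.5]
tcp_rot: [-0.101, 0.7, 0.101, 0.7]
wrist_force: [-0.6, 0.0, -0.3]
gripper_width: -0.3
```

View pics/e.png

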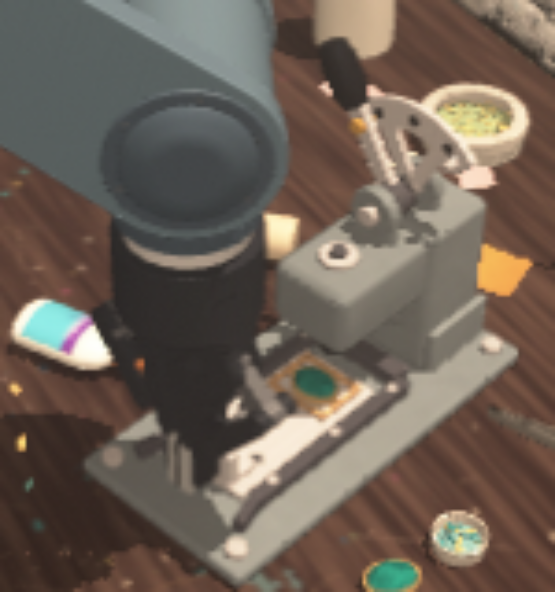

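The carrier is sliding with the stone, now at (315,383) in the crop, still in its nest. About 14 mm remain, so I'll go slower.

```bash
python3 -m pendant '[[0,0,1.5,0],[0,0,3,0],[0,0,4.5,0],[0,0,6,0],[0,0,7.5,0]]';python3 -m pendant '[[0,0,0.8,0],[0,0,1.6,0],[0,0,2.4,0]]';python3 -m pendant '[[0,0,0.7,0],[0,0,1.4,0]]';python3 -m pendant '[[0,0,0.7,0],[0,0,1.4,0]]'
```

```text
t: 6.15
eef_pos: [535.7, -146.9, 33.5]
tcp_rot: [-0.101, 0.7, 0.101, 0.7]
wrist_force: [-1.6, -1.0, 0.8]
gripper_width: 0.1
t: 6.4
eef_pos: [538.0, -146.3, 33.6]
tcp_rot: [-0.101, 0.7, 0.101, 0.7]
wrist_force: [-2.1, -0.9, 2.1]
gripper_width: -0.2
t: 6.57
eef_pos: [539.3, -145.9, 33.6]
tcp_rot: [-0.101, 0.7, 0.101, 0.7]
wrist_force: [-2.8, -1.4, 1.9]
gripper_width: -0.3
t: 6.73
eef_pos: [540.7, -145.5, 33.6]
tcp_rot: [-0.101, 0.7, 0.101, 0.7]
wrist_force: [-2.4, -1.8, 1.2]
gripper_width: 0.1
```

```bash
for f in 1; do python3 -m pendant '[[0,0,0.7,0],[0,0,1.4,0]]' | sed -n '2p;4p';python3 -m pendant '[[0,0,0.5,0],[0,0,1,0]]'| sed -n '2p;4p';python3 -m pendant '[[0,0,0.5,0],[0,0,1,0]]'| sed -n '2p;4p'; done
```

```text
eef_pos: [542.0, -145.1, 33.6]
wrist_force: [-5.3, -1.1, 4.1]
eef_pos: [542.0, -145.0, 33.6]
wrist_force: [-9.8, -3.2, 7.4]
eef_pos: [542.1, -145.0, 33.6]
wrist_force: [-14.4, -3.9, 10.6]
```

The force rises while position stays put at TCP press x≈−110 (expected −109), so the carrier is at the end stop. I'll confirm with a picture.

```bash
python3 -m pendant '[[0,0,-2,0],[0,0,-6,0],[0,0,-12,0],[0,0,-20,0],[0,0,-30,0]]'|sed -n '2p;4p'; python3 -m pendant '[[0,0,-20,0],[0,0,-40,0],[0,0,-40,0]]'|sed -n '2p;4p'; python3 - <<'E'
from h import *
S=robot.capture('scene');W=robot.capture('wrist')
b=S['image'][150:310,220:370,::-1]
cv2.imwrite('pics/f.png',cv2.resize(b,None,fx=3.7,fy=3.7,interpolation=2))
cv2.imwrite('pics/wf.png',W['image'][:,:,::-1])
px,py,yaw=np.load("press.npy")
def Wd(x,y,z):
    q=complex(x,y)*np.exp(1j*yaw)+complex(px,py); return [q.real,q.imag,z]
f=lambda P:(proj(S,P)-[220,150])*3.7
print("expect near face ends z40", f([Wd(-98,18,40),Wd(-98,-18,40)]).round(), "stone", f([Wd(-10,0,24)]).round(), "plate near corner R z18",f([Wd(-98,-26,18)]).round(), f([Wd(-98,26,18)]).round())
E
```

```text
eef_pos: [514.7, -153.1, 33.5]
wrist_force: [-0.1, -0.8, -0.0]
eef_pos: [473.3, -164.2, 32.6]
wrist_force: [0.3, -0.1, -0.7]
expect near face ends z40 [[207. 410.]
 [255. 444.]] stone [[338. 367.]] plate near corner R z18 [[266. 480.]] [[197. 432.]]
```

View pics/f.png

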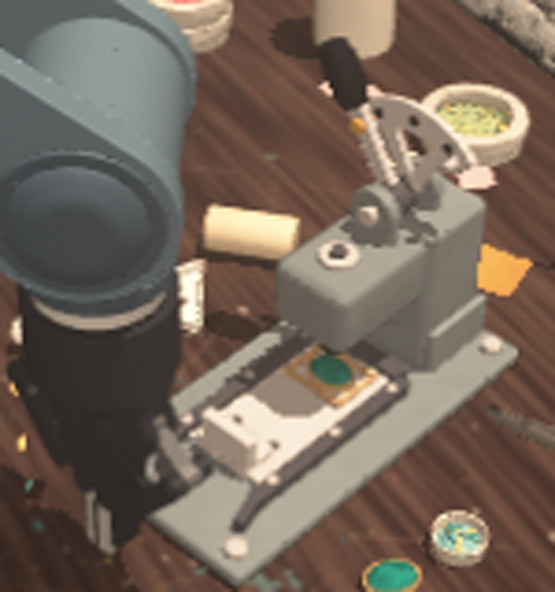

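The carrier is home: the tab's top near edge is at (205,415)–(255,445), and (207,410)–(255,444) was predicted. The stone is in its nest and the lever is still parked. I'll raise the hand and go round to the lever's left side.

```bash
python3 -m pendant '[[-40,0,0,0],[-80,0,0,0],[-120,0,0,0],[-160,0,0,0],[-200,0,0,0]]'|sed -n '2p;4p'; python3 -m pendant '[[0,35,18,0],[0,70,36,0],[0,92,66,0],[0,92,104,0],[0,92,143,0]]'|sed -n '2p;4p'; python3 -m pendant '[[0,0,35,0],[0,0,69,0],[0,0,69,0],[0,0,69,0]]'|sed -n '2p;4p'; python3 - <<'E'
from h import *
px,py,yaw=np.load("press.npy")
s=robot.sense();w=s['eef_pos'];q=complex(w[0]-px,w[1]-py)*np.exp(-1j*yaw);print(w,"press",q)
for n in('scene','top','wrist'): cv2.imwrite(f'pics/g{n}.png',robot.capture(n)['image'][:,:,::-1])
b=cv2.imread('pics/gscene.png')[110:270,220:370];cv2.imwrite('pics/g.png',cv2.resize(b,None,fx=3.7,fy=3.7,interpolation=2))
E
```

```text
eef_pos: [477.1, -164.1, 235.9]
wrist_force: [0.4, -0.4, 0.0]
eef_pos: [589.2, -33.2, 234.2]
wrist_force: [0.2, -0.7, 0.7]
eef_pos: [655.1, -15.0, 232.5]
wrist_force: [-1.1, -0.4, -0.6]
[655.12125167 -14.98509033 232.510754  ] press (35.681459219255885+94.7829265576861j)
```

View pics/g.png

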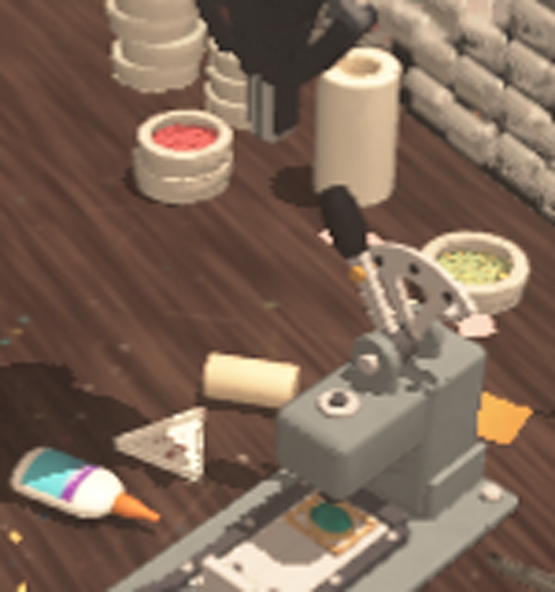

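View pics/gwrist.png

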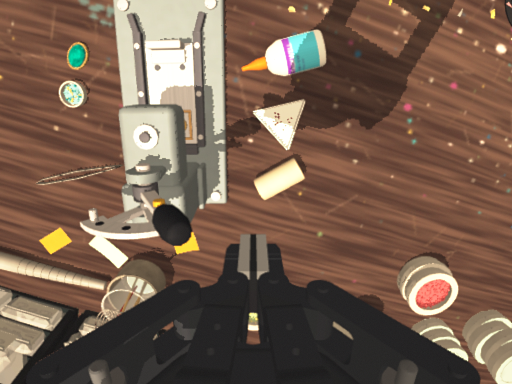

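The hand is left of the lever: fingertips at (252,238) and black grip at about (173,224) in the wrist view. I'll check the grip against this view.

```bash
python3 - <<'E'
from h import *
px,py,yaw=np.load("press.npy")
W=robot.capture("wrist");im=W["image"].astype(int)
m=((im.max(2)<45)).astype(np.uint8); m[:,215:]=0; m[:190]=0; m[255:]=0
n,l,st,ce=cv2.connectedComponentsWithStats(m); i=1+np.argmax(st[1:,4]); print(st[i],ce[i])
S=robot.capture("scene")
P=lambda w:complex(w[0]-px,w[1]-py)*np.exp(-1j*yaw)
w=plane(W,*ce[i],187);print(w.round(1),P(w))
p,g=tri(ray(W,*ce[i]),ray(S,220+343/3.7,150+73/3.7));print(p.round(1),g,P(p))
s=robot.sense();print(s['eef_pos'],P(s['eef_pos']))
E
```

```text
[154 205  38  40 817] [171.75764994 220.9130967 ]
[667.  -68.3 187. ] (31.995499457239845+40.24086083175273j)
[667.1 -68.4 186.2] 0.702002534745696 (32.031714161497135+40.19268528273678j)
[653.30305528 -16.25289957 234.0496074 ] (33.57853148583986+94.08230305176977j)
```

The grip is at press (32–35, 40) and z 186, as stated. The hand is at press (34, 94). I'll lower it and push right.

```bash
python3 -m pendant '[[20,0,0,0],[38,0,0,0],[38,0,0,0]]'|sed -n '2p;4p'; python3 -m pendant '[[0,-5,0,0],[0,-10,0,0],[0,-14,0,0],[0,-17,0,0],[0,-20,0,0]]'|sed -n '2p;4p';python3 -m pendant '[[0,-2.5,0,0],[0,-5,0,0],[0,-7.5,0,0],[0,-10,0,0],[0,-12.5,0,0]]'|sed -n '2p;4p';python3 -c "
from h import *
b=robot.capture('scene')['image'][110:270,220:370,::-1];cv2.imwrite('pics/k.png',cv2.resize(b,None,fx=3.7,fy=3.7,interpolation=2))"
```

```text
eef_pos: [651.2, -15.9, 191.9]
wrist_force: [-0.5, 0.1, -0.4]
eef_pos: [660.2, -35.8, 196.6]
wrist_force: [0.5, -0.1, -0.2]
eef_pos: [663.0, -44.2, 197.4]
wrist_force: [-6.9, 12.7, 11.0]
```

View pics/k.png

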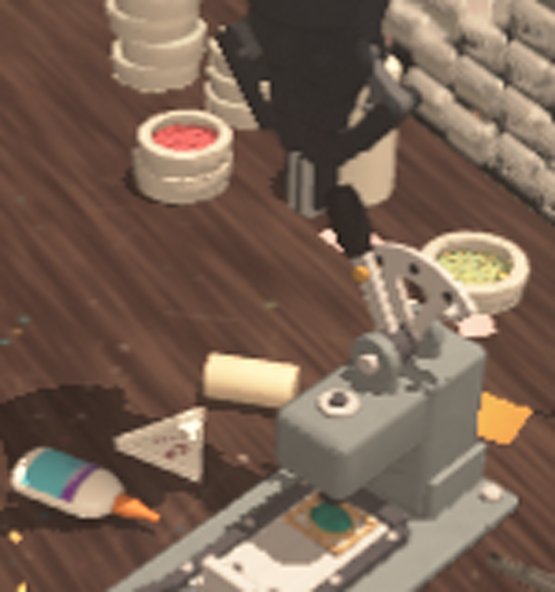

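Contact has been made, at about 14 N sideways, and the lever is beginning to turn. I'll continue.

```bash
for a in 1; do python3 -m pendant '[[0,-2.5,0,0],[0,-5,0,0],[0,-7.5,0,0],[0,-10,0,0],[0,-12.5,0,0]]'|sed -n '2p;4p';python3 -m pendant '[[0,-2.5,0,0],[0,-5,0,0],[0,-7.5,0,0],[0,-10,0,0],[0,-12.5,0,0]]'|sed -n '2p;4p'; done;python3 -c "
from h import *
b=robot.capture('scene')['image'][110:270,220:370,::-1];cv2.imwrite('pics/l.png',cv2.resize(b,None,fx=3.7,fy=3.7,interpolation=2))"
```

```text
eef_pos: [667.5, -56.7, 197.8]
wrist_force: [-1.8, 6.0, 6.3]
eef_pos: [670.1, -71.7, 195.0]
wrist_force: [0.5, 0.5, -0.1]
```

View pics/l.png

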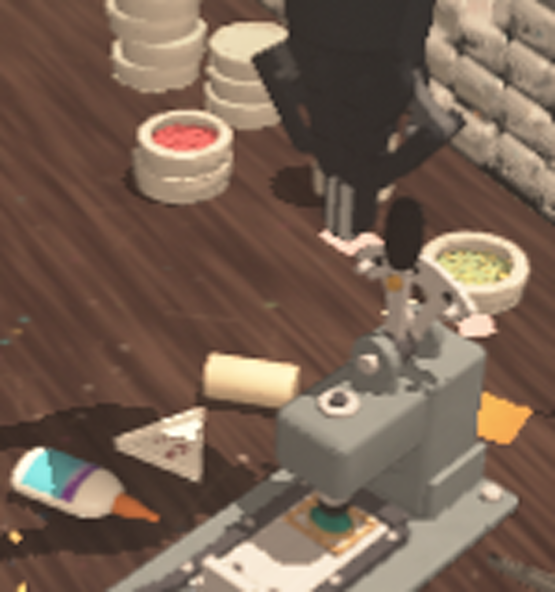

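The lever stands upright at the first detent, with the pad hovering over the stone. I'll push on to the second stop.

```bash
for a in 1; do python3 -m pendant '[[0,-2.5,0,0],[0,-5,0,0],[0,-7.5,0,0],[0,-10,0,0],[0,-12.5,0,0]]'|sed -n '2p;4p';python3 -m pendant '[[0,-2.5,0,0],[0,-5,0,0],[0,-7.5,0,0],[0,-10,0,0],[0,-12.5,0,0]]'|sed -n '2p;4p';python3 -m pendant '[[0,-2.5,0,0],[0,-5,0,0],[0,-7.5,0,0],[0,-10,0,0],[0,-12.5,0,0]]'|sed -n '2p;4p'; done;python3 -c "
from h import *
b=robot.capture('scene')['image'][110:270,220:370,::-1];cv2.imwrite('pics/m.png',cv2.resize(b,None,fx=3.7,fy=3.7,interpolation=2))"
```

```text
eef_pos: [673.8, -83.3, 195.5]
wrist_force: [-0.7, 3.3, 0.2]
eef_pos: [676.9, -93.5, 195.9]
wrist_force: [-4.1, 7.3, 4.8]
eef_pos: [681.0, -107.5, 195.3]
wrist_force: [-0.5, 0.4, 1.0]
```

View pics/m.png

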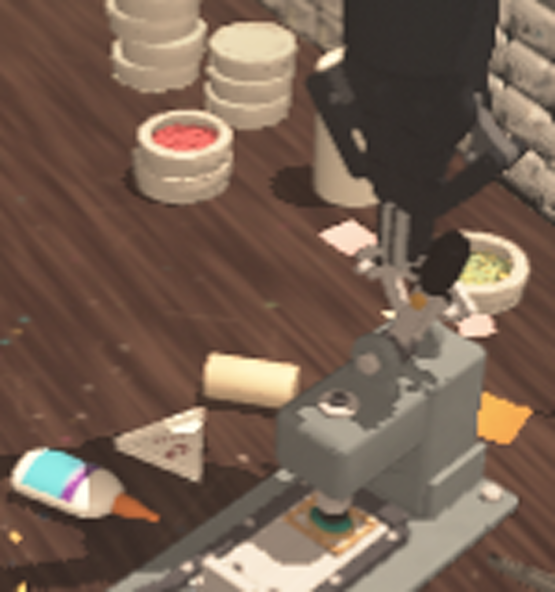

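The lever has snapped right and the pad is on the stone. I'll take the hand back left and up, then check.

```bash
python3 -m pendant '[[0,10,0,0],[0,25,0,0],[-10,45,0,0],[-40,70,0,0],[-70,90,0,0]]'|sed -n '2p;4p';python3 -m pendant '[[-10,35,-10,0],[-20,60,-20,0],[-20,60,-20,0],[-20,60,-20,0],[-20,60,-20,0]]'|sed -n '2p;4p';python3 - <<'E'
from h import *
px,py,yaw=np.load("press.npy")
S=robot.capture('scene');T=robot.capture('top');s=robot.sense();print(s['t'],s['wrist_force'])
b=S['image'][110:270,220:370,::-1];cv2.imwrite('pics/n.png',cv2.resize(b,None,fx=3.7,fy=3.7,interpolation=2))
b=T['image'][125:265,235:395,::-1];cv2.imwrite('pics/o.png',cv2.resize(b,None,fx=4,fy=4,interpolation=2))
def Wd(x,y,z):
    q=complex(x,y)*np.exp(1j*yaw)+complex(px,py); return [q.real,q.imag,z]
P=[Wd(35,-40,187)]
print((proj(S,P)-[220,110])*3.7,(proj(T,P)-[235,125])*4)
E
```

```text
eef_pos: [653.3, -18.1, 264.2]
wrist_force: [0.5, 0.2, 0.2]
eef_pos: [618.8, 31.6, 285.2]
wrist_force: [0.2, 0.7, -0.8]
13.6667 [ 0.34555685  0.18567255 -0.28215231]
[[465.84338596 276.88099965]] [[402.04106756  85.94253388]]
```

View pics/n.png

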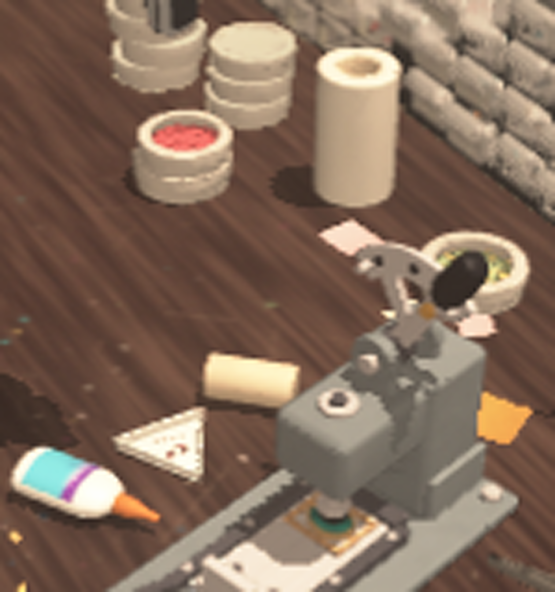

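View pics/o.png

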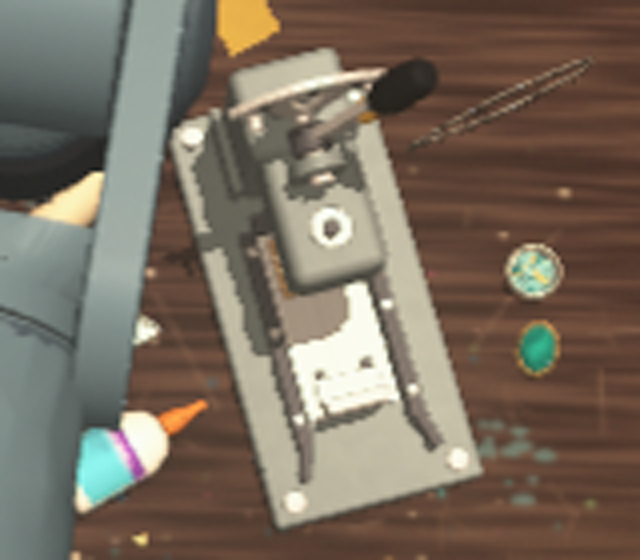

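The lever grip is at (462,280) in scene and (404,87) in top, against (466,277) and (402,86) predicted for the second stop. The pad is down on the stone, the carrier is home and the surrounding things that can be seen are unmoved.

```bash
python3 -c "
from cell import robot
print(robot.hand_in())"
```

```text
the job is handed in; nothing more can be done
None
```

The press is set up and the job is handed in. The carrier is home against the end stop, the lever is at its second stop, and the pad is clamped on the stone. `hand_in()` gives no verdict, so the result rests on the checks below. The clock stood at 13.7 s of the 46 s allowed at my last check.

- **Carrier:** I pushed it about 40 mm with the shut fingertips. The force then rose to about 15 N sideways with no further motion, which marks the end stop. The tab's edge was within about 2 mm of its predicted home position, and the stone was still in its nest.
- **Lever:** I pushed it from the left through the first detent, with a peak sideways force of about 14 N, until it snapped to the second stop. In both views the grip was within about 5 pixels of its predicted place in the enlarged pictures, roughly 1 pixel in the originals.
- **Surroundings:** The hand was clear, with wrist force near zero. The surrounding things I could see were where they started. In the last top view the arm partly covered the glue bottle, cardboard tube and tray, but the scene view showed them unmoved.

**What disagreed or was not checked:**
- One early wrist-camera measurement put the press about 7 mm further left than the table cameras did. I believe this was because the arm was still settling when that picture was taken. A later wrist picture showed the hand centred.
- The pad's force on the stone could only be judged from the pictures. It was not measured.

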